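# Close a row of tube caps with one stroke

### The job

The blue-capped tubes are filled and must be closed; the yellow-capped ones still wait for reagent and stay open, untouched. In one light stroke with the closed fingertips, without lifting off in between, run along the row of four blue caps from the hinge end to the lip end so that each cap folds over and is pressed down flat on its tube in turn. Do not grasp, lift or shove the blocks, disturb nothing else on the bench, and finish clear of everything.

Things in the scene. Friction and masses are not known exactly. Their poses are not given: they have to be found in the camera images.
- blue_block: Bare aluminium block, 54 (x) x 138 (y) x 50 mm high, 0.95 kg, loose on grippy rubber feet, holding one row of four tubes with blue snap caps. Origin: centre of its underside, z up. The row runs along y at x = 0, the hinge end at -y (yaw 0: -y is to the robot's right). Tube axes at y = -40.5, -13.5, 13.5, 40.5 mm; rims and hinge lines 64 mm above the underside; caps 18 mm wide, 3 mm thick, smooth.
- yellow_block: Twin of the blue block, same sizes and axes, with yellow caps. It stands beside the blue block, nearer to or farther from the robot, about 0.10 to 0.20 m centre to centre. To be left alone with its caps open.
- blue_row_start (a point): Hinge end of the blue row: the hinge of cap 1, at the height of the shut caps' tops (67 mm above the worktop on which the block stands). Each hinge lies 10.5 mm on the -y side of its tube's axis; each cap reaches 23 mm from hinge to lip towards +y. Open caps stand up from their hinges, lips at most 89 mm above the underside. A fingertip moving from here towards +y folds the caps; passing up to 2 mm over the shut tops still shuts them.
- blue_row_end (a point): Lip end of the blue row: where the lip of cap 4 ends when it is shut, at the height of the shut caps' tops; 104 mm from the hinge end along +y.
- blue_cap1 (a joint): Hinge of blue cap 1 (1 is at the hinge end of the row), rad: 0 = shut, flat on its tube; grows as the lip rises, at most 1.9. Starts between 0.6 and 1.3. The stiff hinge holds the cap wherever it is left; turning it takes about 0.01 N m (1 N on the cap's middle). A cap left 0.12 rad open has its lip 2.8 mm high.
- blue_cap2 (a joint): Hinge of blue cap 2 (1 is at the hinge end of the row), rad: 0 = shut, flat on its tube; grows as the lip rises, at most 1.9. Starts between 0.6 and 1.3. The stiff hinge holds the cap wherever it is left; turning it takes about 0.01 N m (1 N on the cap's middle). A cap left 0.12 rad open has its lip 2.8 mm high.
- blue_cap3 (a joint): Hinge of blue cap 3 (1 is at the hinge end of the row), rad: 0 = shut, flat on its tube; grows as the lip rises, at most 1.9. Starts between 0.6 and 1.3. The stiff hinge holds the cap wherever it is left; turning it takes about 0.01 N m (1 N on the cap's middle). A cap left 0.12 rad open has its lip 2.8 mm high.
- blue_cap4 (a joint): Hinge of blue cap 4 (1 is at the hinge end of the row), rad: 0 = shut, flat on its tube; grows as the lip rises, at most 1.9. Starts between 0.6 and 1.3. The stiff hinge holds the cap wherever it is left; turning it takes about 0.01 N m (1 N on the cap's middle). A cap left 0.12 rad open has its lip 2.8 mm high.
- yellow_cap1 (a joint): Hinge of yellow cap 1 (1 is at the hinge end of the row), rad: 0 = shut, flat on its tube; grows as the lip rises, at most 1.9. Starts between 0.6 and 1.3. The stiff hinge holds the cap wherever it is left; turning it takes about 0.01 N m (1 N on the cap's middle). A cap left 0.12 rad open has its lip 2.8 mm high.
- yellow_cap2 (a joint): Hinge of yellow cap 2 (1 is at the hinge end of the row), rad: 0 = shut, flat on its tube; grows as the lip rises, at most 1.9. Starts between 0.6 and 1.3. The stiff hinge holds the cap wherever it is left; turning it takes about 0.01 N m (1 N on the cap's middle). A cap left 0.12 rad open has its lip 2.8 mm high.
- yellow_cap3 (a joint): Hinge of yellow cap 3 (1 is at the hinge end of the row), rad: 0 = shut, flat on its tube; grows as the lip rises, at most 1.9. Starts between 0.6 and 1.3. The stiff hinge holds the cap wherever it is left; turning it takes about 0.01 N m (1 N on the cap's middle). A cap left 0.12 rad open has its lip 2.8 mm high.
- yellow_cap4 (a joint): Hinge of yellow cap 4 (1 is at the hinge end of the row), rad: 0 = shut, flat on its tube; grows as the lip rises, at most 1.9. Starts between 0.6 and 1.3. The stiff hinge holds the cap wherever it is left; turning it takes about 0.01 N m (1 N on the cap's middle). A cap left 0.12 rad open has its lip 2.8 mm high.
- timer: Small white lab timer lying on its back just in front of the microscope, 62 x 66 x 16 mm, loose; origin at the centre of its underside. Bystander.
- marker: White marker pen with a black cap, 17 (x) x 135 (y) x 16 mm, lying loose; origin under its centre. Bystander.
- pipette: Grey micropipette with a blue plunger lying on its side, 216 (x) x 29 x 31 mm, loose; origin under its centre. Bystander.
- reagent_bottle: White bottle standing just behind the two blocks, with a black cap and a red band on its label, 55 mm across, 118 mm high, loose; origin at the centre of its underside. Bystander.

How it is judged (in metres and radians):
On the way, in this order (a step that is already met when the one before it is completed fails the run):
1. the first blue cap, counted from the hinge end, is shut while the later ones still stand open (value of joint blue_cap1 below 0.12 rad and value of joint each of blue_cap2, blue_cap3, blue_cap4 above 0.3 rad), for 0.05 s.
2. the second blue cap, counted from the hinge end, is shut while the later ones still stand open (value of joint each of blue_cap1, blue_cap2 below 0.12 rad and value of joint each of blue_cap3, blue_cap4 above 0.3 rad), for 0.05 s.
3. the third blue cap, counted from the hinge end, is shut while the later ones still stand open (value of joint each of blue_cap1, blue_cap2, blue_cap3 below 0.12 rad and value of joint blue_cap4 above 0.3 rad), for 0.05 s.
4. all four blue caps are shut (value of joint each of blue_cap1, blue_cap2, blue_cap3, blue_cap4 below 0.12 rad), for 0.2 s.
At the end, for the whole second after the job is handed in: All four blue caps shut (hinge below 0.12 rad), all four yellow caps still open (above 0.5 rad), both blocks standing flat and at rest, the blue one within 20 mm and the yellow one and the bystanders within 10 mm of where they started (all of step 4 and value of joint each of yellow_cap1, yellow_cap2, yellow_cap3, yellow_cap4 above 0.5 rad and angle between each of blue_block, yellow_block's own z axis and vertical below 0.05 rad and height (world z) of each of blue_block, yellow_block below 0.004 m and linear speed of each of blue_block, yellow_block below 0.01 m/s and distance of blue_block from where it was at the start of the episode below 0.02 m and distance of each of yellow_block, timer, marker, pipette, reagent_bottle from where it was at the start of the episode below 0.01 m); the robot touches nothing.
It fails at once if the blue block is lifted, tipped, or shoved more than 20 mm from its place (height (world z) of blue_block above 0.006 m or angle between blue_block's own z axis and vertical above 0.12 rad or distance of blue_block from where it was at the start of the episode above 0.02 m).
It fails at once if the fingers or the arm press on the blue block or its caps with more than 30 N (contact force between any of the fingers, the arm and blue_block above 30 N).
It fails at once if the fingertips rise more than about 28 mm over the shut caps between shutting the first cap and the last (value of joint blue_cap1 below 0.12 rad and value of joint blue_cap4 above 0.3 rad and z of the grasp point in the frame of blue_block above 0.114 m).
It fails at once if the yellow block is shifted more than 10 mm or a yellow cap is pushed below 0.5 rad (distance of yellow_block from where it was at the start of the episode above 0.01 m or value of joint any of yellow_cap1, yellow_cap2, yellow_cap3, yellow_cap4 below 0.5 rad).
It fails at once if the timer, marker, pipette or reagent bottle is shifted more than 10 mm (distance of any of timer, marker, pipette, reagent_bottle from where it was at the start of the episode above 0.01 m).
It also fails if it takes over 35 s, if anything falls off the work surface, if the arm or the gripper's body presses on something with over 40 N, if the wrist force passes 120 N, or if a joint passes its speed limit or range.

### The arm

A 6-joint arm with a two-finger parallel gripper is mounted at the origin on a cart in front of the work surface, level with it; the furniture and walls round the work are solid. World frame = base frame: x ahead of the robot, y to its left, z up, the work surface at z = 0. Lengths are in mm, angles in rad, forces in N, time in s.
With the tool pointing down it reaches from about 350 to 775 mm from the base axis. Payload 7.3 kg.
Tool frame: the origin (TCP) lies at the very end of the fingers, on their centre line; the grasp point (between the pads) lies 19 mm behind it (bot.grip_point_offset is the distance from the TCP to the grasp point, in mm); z points along the fingers, y is the line along which they close (so a half turn about z gives the same grasp; the last joint's range is limited). The gripper opens to 92 mm and grips with 3 to 60 N. Pads are 19 mm wide; open, the fingers measure 130 mm over their backs; the gripper's body (75 mm by 190 mm) begins 47 mm behind the grasp point.
Start: joints at [-1.358, 0.342, 1.524, -0, 1.275, -0.146], TCP at [184.378, -491.582, 188.741] pointing down, gripper open.
Joint ranges: [-2.53, 2.53], [-0.77, 2.02], [0.04, 2.7], [-1, 4.14], [0.28, 2.66], [-3.11, 3.11]. Speed limits (rad/s): [2.57, 2.57, 3.14, 3.14, 3.14, 3.14].

### API

Orientations are given as [roll, pitch, yaw] about the fixed x, y, z axes, in that order (R = Rz(yaw) Ry(pitch) Rx(roll)).
In Python, from plant import bot gives the robot as it stands. The module is installed in compiled form; this text tells all that it offers.
- The arm moves only by the shell command python3 -m jog 'ROWS' [OPENING]. ROWS is JSON, a list of rows, each a list of 6 numbers: the shift along the tool's x, y, z in mm, then the turn, a rotation vector about the tool's x, y, z in rad. In form: [[dx, dy, dz, rx, ry, rz], ...]. A call has 1 to 12 rows; each row shifts and turns the commanded pose from where the row before left it, along the tool's axes as they then stand; what a row does not reach is not made up. A row lasts 1/10 s, in which the tool goes at most 50 mm and 8.59 degrees, less where a joint would pass 70% of its speed; a pose out of reach is approached as far as the arm can. A call with a gripper value outside its range is refused whole. OPENING is the opening in per cent of the stroke, from 0 (shut) to 100 (fully open), set as the call begins (- or left out, the last holds). The fingers move at their own pace and stop on an object; the grip force is fixed at half the most. Time passes only in rows, so rows that do not move let the fingers close. It gives the time, the measured TCP pose, the force, the opening and the grip force at its end, in the units of the state.
- bot.get_obs(): the state, without advancing time (a new reading comes with each control period).
- bot.capture(name): name is "scene" or "side" or "wrist"; returns the picture (384x512x3 uint8, red, green, blue); there is no depth.
- bot.camera_model(name): a dict with "fx", "fy", "cx", "cy" (pixels), "position" and "orientation" of the camera in the world; the wrist camera has in their place "T_tool_cam" (4x4, takes a point from camera to tool coordinates, whose origin is the TCP and whose axes are the flange's). Camera axes: x right, y down, z forward; pixel columns grow to the right and rows downward; lengths in mm; the calibration is good to about 2 mm. A picture is of the moment at which its call begins: read the wrist's pose just before it. camera_model takes no time and is no camera call.
- bot.close_job(): hands the job in; it is judged then, once.
Trained networks look in the newest picture that a camera, given by its name, has taken for a name from the list of things; names that differ only in an ending like _2 or _b are one class to them, and where a whole thing is asked for, a point or a joint stands for the part that bears it (a point fixed in the world has none). Each returns a list of dicts, best first, with "p" (0 to 1); they miss things now and then, are a little off and sometimes report something else, mostly with a low value. They report only what shows in the picture. A call takes as long as a camera call.
- bot.outline_of(target, camera): "mask" (384x512 bool, what is visible of it) and "pixel" ([column, row] in pixels, amid what is visible of it).
The state is a dict: "time": time; "joint_positions": joint angles; "dq": joint speeds; "tau": joint torques, N m; "tool_pos": TCP position; "tcp_rot": TCP orientation; "contact_force": force on the tool from outside, world axes, zero at the start; "moment": the same for the moment, N m; "grip_width": finger opening in mm; "finger_force": force on a finger pad.
Only numpy, scipy, OpenCV 4.12 (cv2) and the standard library are available. Lean on these libraries where they do the work, as an engineer would, in place of code of your own. Each camera call takes 0.05 s, during which the arm holds its last target. There are 200 camera calls.

## Working session

There is one attempt and no reset: what is moved stays moved. The work goes in short steps, Python scripts to look and compute and a shell command to move; the robot and the scene stay as the last step left them, time stands still between calls to the robot, and variables do not carry over. Pictures are saved under pics/ and viewed, at most 10 in all, crops included, and the job is handed in when it is done.

```bash
mkdir -p pics; python3 - <<'E'
from plant import bot
import cv2,numpy as np
o=bot.get_obs(); print(o["time"],o["tool_pos"],o["tcp_rot"],o["grip_width"])
ims=[]
for c in("scene","side"):
    im=bot.capture(c); ims.append(im); m=bot.camera_model(c); print(c,{k:np.round(v,3).tolist() for k,v in m.items()})
    cv2.imwrite(f"pics/{c}0.png",im[:,:,::-1])
    for t in("blue_block","yellow_block","blue_cap1","blue_row_start","reagent_bottle","timer","marker","pipette"):
        r=bot.outline_of(t,c); print(t,[(round(x["p"],2),np.round(x["pixel"]).tolist(),int(x["mask"].sum())) for x in r[:4]])
E
```

```text
0.0 [ 184.27396309 -491.08533349  188.0507191 ] [-3.14006633e+00 -2.09600320e-04  3.58820713e-01] 91.69903233216243
scene {'fx': 354.456, 'fy': 354.456, 'cx': 260.604, 'cy': 192.349, 'position': [181.586, -847.936, 688.455], 'orientation': [-2.33, 0.001, -0.598]}
blue_block [(0.83, [269.0, 213.0], 1138)]
yellow_block [(0.74, [209.0, 216.0], 1429)]
blue_cap1 [(0.43, [268.0, 203.0], 41), (0.37, [269.0, 187.0], 28)]
blue_row_start [(0.7, [265.0, 212.0], 1131), (0.57, [202.0, 206.0], 32)]
reagent_bottle [(0.97, [286.0, 157.0], 724), (0.75, [213.0, 199.0], 52)]
timer [(0.64, [161.0, 176.0], 373), (0.36, [266.0, 204.0], 51)]
marker [(0.77, [250.0, 288.0], 440)]
pipette [(0.75, [318.0, 276.0], 845)]
side {'fx': 378.533, 'fy': 378.533, 'cx': 257.002, 'cy': 194.573, 'position': [497.785, -1086.976, 449.437], 'orientation': [-2.016, -0.025, -0.065]}
blue_block [(0.56, [256.0, 219.0], 1828)]
yellow_block [(0.7, [201.0, 208.0], 1903), (0.54, [318.0, 184.0], 916)]
blue_cap1 [(0.38, [241.0, 209.0], 53)]
blue_row_start [(0.85, [251.0, 217.0], 1825)]
reagent_bottle [(0.97, [315.0, 186.0], 970), (0.35, [259.0, 198.0], 61)]
timer [(0.83, [193.0, 177.0], 257)]
marker [(0.82, [176.0, 271.0], 347)]
pipette [(0.85, [250.0, 286.0], 942)]
```

```bash
python3 - <<'E'
import cv2,numpy as np
a=cv2.imread("pics/scene0.png")[130:310,130:350];b=cv2.imread("pics/side0.png")[130:310,150:370]
cv2.imwrite("pics/both.png",np.vstack([cv2.resize(np.hstack([a,b]),(800,327),interpolation=2),cv2.resize(np.hstack([cv2.imread("pics/scene0.png"),cv2.imread("pics/side0.png")]),(728,273)).__class__(np.zeros(1)) if 0 else cv2.resize(np.hstack([cv2.imread("pics/scene0.png"),cv2.imread("pics/side0.png")]),(800,273))]))
E
```

```text
(no output)
```

View pics/both.png

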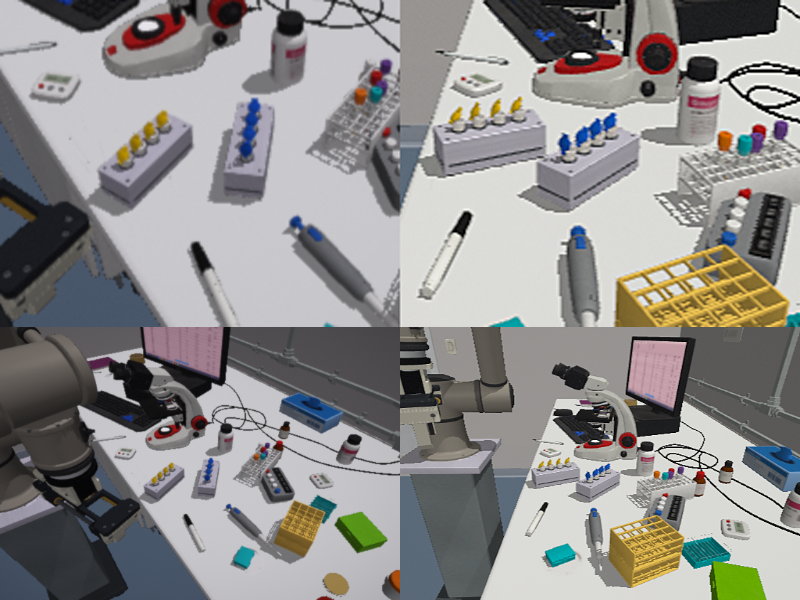

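The view shows the yellow block on the left (nearer the robot) and the blue one at its right. The bottle is behind them, and the marker and pipette are on the camera side. Next I fit the block poses to the masks.

```bash
cat > h.py <<'E'
import numpy as np,cv2
from scipy.spatial.transform import Rotation as R
from scipy.optimize import minimize
from plant import bot
def cam(name,obs=None):
    m=bot.camera_model(name)
    K=np.array([[m["fx"],0,m["cx"]],[0,m["fy"],m["cy"]],[0,0,1]])
    if "position" in m: Rc=R.from_euler("xyz",m["orientation"]).as_matrix();p=np.array(m["position"])
    else:
        T=np.eye(4);T[:3,:3]=R.from_euler("xyz",obs["tcp_rot"]).as_matrix();T[:3,3]=obs["tool_pos"];T=T@np.array(m["T_tool_cam"]);Rc=T[:3,:3];p=T[:3,3]
    return K,Rc,p
def proj(c,P):
    q=(np.asarray(P,float)-c[2])@c[1]; q=q@c[0].T; return q[:,:2]/q[:,2:]
def box(x0,x1,y0,y1,z0,z1): return np.array([[x,y,z] for x in(x0,x1) for y in(y0,y1) for z in(z0,z1)],float)
PARTS=[box(-27,27,-69,69,0,50)]+[box(-7,7,y-7,y+7,50,64) for y in(-40.5,-13.5,13.5,40.5)]
def place(P,x): c,s=np.cos(x[2]),np.sin(x[2]); return P@np.array([[c,-s,0],[s,c,0],[0,0,1]]).T+[x[0],x[1],0]
def sil(c,x,S=4,parts=PARTS):
    im=np.zeros((384*S,512*S),np.uint8)
    for P in parts: cv2.fillConvexPoly(im,cv2.convexHull(np.float32((proj(c,place(P,x))+.5)*S)).astype(np.int32),255)
    return cv2.resize(im,(512,384),interpolation=cv2.INTER_AREA)/255.
def fit(cams,masks,x0,parts=PARTS):
    def cost(u):
        x=[u[0],u[1],u[2]/60]
        e=0
        for c,m in zip(cams,masks):
            s=sil(c,x,parts=parts); e+=1-np.minimum(s,m).sum()/np.maximum(s,m).sum()
        return e
    best=None
    for d in (-.5,-.2,.1,.4):
        u0=np.array([x0[0],x0[1],(x0[2]+d)*60])
        r=minimize(cost,u0,method="Nelder-Mead",options=dict(initial_simplex=[u0,u0+[20,0,0],u0+[0,20,0],u0+[0,0,15]],xatol=.1,fatol=1e-4))
        if best is None or r.fun<best.fun:best=r
    return np.array([best.x[0],best.x[1],best.x[2]/60]),best.fun
def ground(c,px,z):
    d=c[1]@np.linalg.inv(c[0])@[px[0],px[1],1]; return c[2]+d*(z-c[2][2])/d[2]
E
python3 - <<'E'
from h import *
cams={n:cam(n) for n in("scene","side")}
for n in cams: bot.capture(n)
for t in("blue_block","yellow_block"):
    M={n:bot.outline_of(t,n)[0] for n in cams}
    for n in cams:
        x0=ground(cams[n],M[n]["pixel"],35)
        print(t,n,x0.round(),fit([cams[n]],[M[n]["mask"]],[x0[0],x0[1],-.1]))
    print(t,"both",fit(list(cams.values()),[M[n]["mask"] for n in cams],[x0[0],x0[1],-.1]))
for t in("reagent_bottle","timer","marker","pipette"):
    for n in cams:
        r=bot.outline_of(t,n)
        if r: print(t,n,ground(cams[n],r[0]["pixel"],50 if t[0]=="r" else 10).round())
E
```

```text
Traceback (most recent call last):
IndexError: list index out of range
```

```bash
cat > m.py <<'E'
from h import *
cams={n:cam(n) for n in("scene","side")}
def look(t,n):
    for i in range(4):
        bot.capture(n); r=bot.outline_of(t,n)
        if r: return r[0]
for t in("blue_block","yellow_block"):
    M={n:look(t,n) for n in cams}
    for n in cams:
        x0=ground(cams[n],M[n]["pixel"],35)
        print(t,n,M[n]["p"],x0.round(),fit([cams[n]],[M[n]["mask"]],[x0[0],x0[1],-.1]))
    print(t,"both",fit(list(cams.values()),[M[n]["mask"] for n in cams],[x0[0],x0[1],-.1]))
for t in("reagent_bottle","timer","marker","pipette"):
    for n in cams:
        r=bot.outline_of(t,n)
        if r: print(t,n,ground(cams[n],r[0]["pixel"],50 if t[0]=="r" else 10).round())
print(bot.get_obs()["time"])
E
python3 m.py
```

```text
blue_block scene 0.6 [ 546. -355.   35.] (array([ 549.7264905, -335.6386362,   -0.7507935]), np.float64(0.07088712792860652))
blue_block side 0.87 [ 548. -351.   35.] (array([ 551.3565033 , -330.69411865,   -0.7257614 ]), np.float64(0.08021280524875352))
blue_block both (array([ 550.88922693, -334.00790295,   -0.74010848]), np.float64(0.17239029050804688))
yellow_block scene 0.75 [ 413. -278.   35.] (array([ 421.39885711, -271.64218142,   -1.13723098]), np.float64(0.08699522878993793))
yellow_block side 0.81 [ 428. -290.   35.] (array([ 422.27431414, -264.14919973,   -1.20043401]), np.float64(0.07153149066243258))
yellow_block both (array([ 422.20015509, -268.13655313,   -1.1757559 ]), np.float64(0.18472435054863157))
reagent_bottle scene [ 718. -198.   50.]
reagent_bottle side [ 719. -202.   50.]
timer scene [382. -29.  10.]
timer side [383. -43.  10.]
marker scene [ 396. -496.   10.]
marker side [ 396. -502.   10.]
pipette scene [ 534. -555.   10.]
pipette side [ 534. -551.   10.]
1.9
```

```bash
python3 -m jog '[[47.3,2.3,0,0,0,0],[47.3,2.3,0,0,0,0],[47.3,2.3,0,0,0,0],[47.3,2.3,0,0,0,0],[47.3,2.3,0,0,0,0],[47.3,2.3,0,0,0,0],[47.3,2.3,0,0,0,0],[0,0,0,0,0,-0.118],[0,0,0,0,0,-0.118],[0,0,0,0,0,-0.118],[0,0,0,0,0,-0.118],[0,0,0,0,0,0]]' 0
python3 - <<'E'
from h import *
print(np.round(bot.camera_model("wrist")["T_tool_cam"],2).tolist())
o=bot.get_obs();print(o["time"],o["tool_pos"],o["tcp_rot"],o["contact_force"],o["grip_width"])
im=bot.capture("wrist");cv2.imwrite("pics/w1.png",im[:,:,::-1])
for t in("blue_block","yellow_block"): print(t,[(x["p"],x["pixel"],x["mask"].sum()) for x in bot.outline_of(t,"wrist")])
E
```

```text
time: 3.1
tool_pos: [500.1, -390.3, 188.6]
tcp_rot: [-3.141, 0.0, 0.832]
contact_force: [1.0, -0.1, 0.0]
grip_width: 2.2
finger_force: 0.0
[[-0.0, -0.97, -0.26, 69.83], [1.0, -0.0, 0.0, 0.13], [-0.0, -0.26, 0.97, -194.01], [0.0, 0.0, 0.0, 1.0]]
3.1 [ 500.06832945 -390.33394617  188.57706678] [-3.14139669e+00  7.37880560e-05  8.31938853e-01] [ 0.9535669  -0.08650808  0.01625955] 2.1649706263549615
blue_block [(0.81, [254.1, 93.6], np.int64(8156))]
yellow_block [(0.95, [118.1, 134.0], np.int64(8868)), (0.26, [255.2, 91.2], np.int64(8308))]
```

View pics/w1.png

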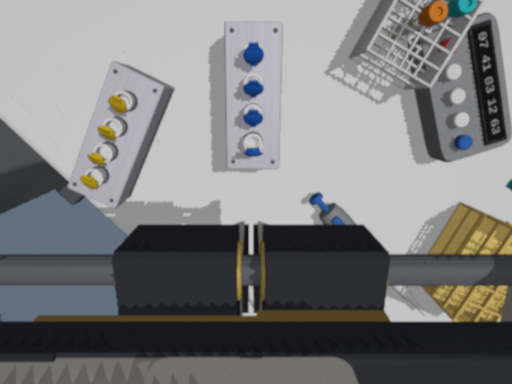

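The wrist view shows the blue row running straight up the image, from about (253,150) to (253,55), with the hinges on the near side. The yellow block is off to the left. I'll refine the fit with this camera.

```bash
python3 - <<'E'
from h import *
for k in range(2):
    o=bot.get_obs();c=cam("wrist",o);bot.capture("wrist")
    r=[x for x in bot.outline_of("blue_block","wrist")]
    if not r: continue
    m=r[0]["mask"];x,f=fit([c],[m],[550,-334,-.6]);print(o["tool_pos"],o["tcp_rot"][2],x,f)
    x2,f=fit([c],[m],[550,-334,-.6],parts=PARTS[:1]);print(x2,f)
im=cv2.imread("pics/w1.png")
for P in PARTS:
    cv2.polylines(im,[np.int32(cv2.convexHull(np.float32(proj(c,place(P,x)))))],1,(0,0,255),1)
cv2.imwrite("pics/w1o.png",cv2.resize(im[0:200,180:340],(640,800))[:600] if 0 else cv2.resize(im[10:190,160:360],(660,594)))
d=place(np.array([[0,-51,67],[0,53,67.]]),x);print(d, -x[2]+np.pi/2)
E
```

```text
[ 500.02806878 -390.40663128  188.69461303] 0.827930341050638 [ 550.13305446 -338.74337302   -0.74376452] 0.02486696887679196
[ 550.13305446 -338.74337302   -0.74376452] 0.02486696887679196
[ 500.01767624 -390.45242991  188.76114065] 0.8288445221817347 [ 549.89275202 -338.93914808   -0.74239243] 0.027611617720143755
[ 549.89275202 -338.93914808   -0.74239243] 0.027611617720143755
[[ 515.41406341 -376.51866421   67.        ]
 [ 585.72354606 -299.88592545   67.        ]] 2.313188761171647
```

View pics/w1o.png

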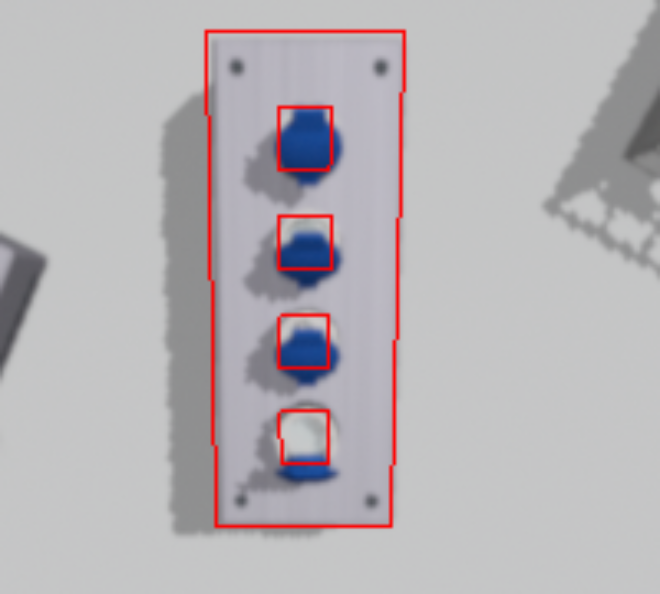

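```bash
python3 -m jog '[[-3,3,25,0,0,0],[0,0,25,0,0,0],[0,0,25,0,0,0],[0,0,25,0,0,0],[0,0,15,0,0,0],[0,0,5.7,0,0,0],[0,0,0,0,0,0],[0,0,0,0,0,0]]'
python3 - <<'E'
from h import *
Z=[]
for k in range(3):
    bot.capture("side");o=bot.get_obs();Z.append(np.r_[o["tool_pos"],o["contact_force"],o["grip_width"]])
print(np.mean(Z,0).round(2),np.std(Z,0).round(2))
im=bot.capture("side");cv2.imwrite("pics/s2.png",cv2.resize(im[150:260,190:350,::-1],(800,550),interpolation=cv2.INTER_CUBIC))
E
```

```text
time: 4.25
tool_pos: [500.7, -395.1, 69.0]
tcp_rot: [3.14, 0.0, 0.831]
contact_force: [-0.1, 0.0, 0.9]
grip_width: 0.3
finger_force: 0.0
[ 5.0079e+02 -3.9517e+02  6.9280e+01 -8.0000e-02  1.0000e-01  8.0000e-02
  4.7000e-01] [0.03 0.04 0.04 0.57 0.18 0.62 0.08]
```

View pics/s2.png

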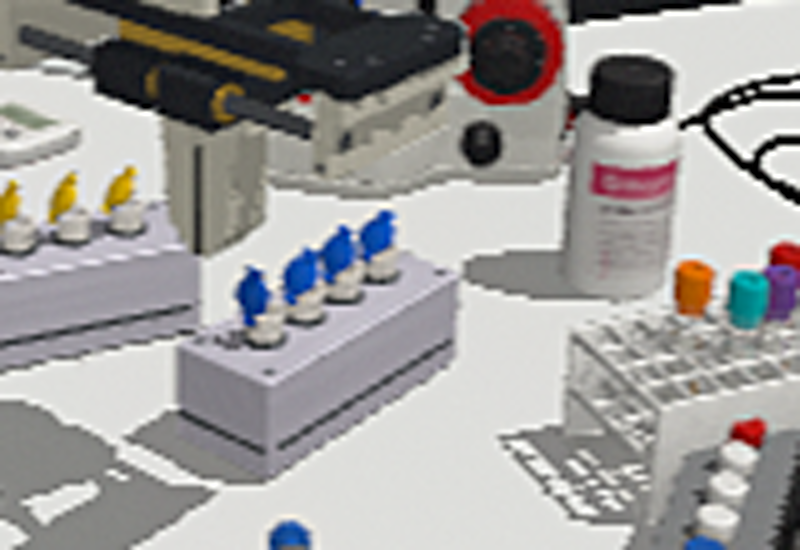

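The side view shows the fingertips poised before cap 1 with the caps standing open. The TCP reading wanders by about 1 mm, so I'll gently probe the block's flat top (z = 50 mm), in front of the hinge, as a height reference.

```bash
python3 -m jog '[[5,0,5,0,0,0],[0,0,8,0,0,0],[0,0,3,0,0,0],[0,0,0,0,0,0]]'; python3 -m jog '[[0,0,0.5,0,0,0],[0,0,0,0,0,0]]';python3 -m jog '[[0,0,0.5,0,0,0],[0,0,0,0,0,0]]'
```

```text
time: 4.85
tool_pos: [503.2, -390.4, 50.9]
tcp_rot: [-3.14, 0.0, 0.831]
contact_force: [0.1, 0.2, 0.1]
grip_width: 0.2
finger_force: 0.0
time: 5.05
tool_pos: [503.7, -391.1, 51.6]
tcp_rot: [3.141, 0.0, 0.831]
contact_force: [0.3, -0.1, 0.6]
grip_width: 0.3
finger_force: 0.0
time: 5.25
tool_pos: [503.6, -391.0, 51.1]
tcp_rot: [3.141, 0.0, 0.831]
contact_force: [-0.3, -0.2, 0.3]
grip_width: 0.2
finger_force: 0.0
```

```bash
for i in 1; do python3 -m jog '[[0,0,0.5,0,0,0],[0,0,0,0,0,0]]'; done; python3 -m jog '[[0,0,0.4,0,0,0],[0,0,0,0,0,0]]'
```

```text
time: 5.45
tool_pos: [503.6, -391.0, 50.5]
tcp_rot: [3.142, 0.0, 0.831]
contact_force: [0.1, -0.7, -0.5]
grip_width: 0.2
finger_force: 0.0
time: 5.65
tool_pos: [503.6, -390.9, 50.1]
tcp_rot: [-3.142, 0.0, 0.831]
contact_force: [0.4, 0.3, 0.4]
grip_width: 0.5
finger_force: 0.0
```

```bash
python3 -m jog '[[0,0,0.4,0,0,0],[0,0,0,0,0,0]]'
```

```text
time: 5.85
tool_pos: [503.6, -390.9, 49.7]
tcp_rot: [-3.142, 0.0, 0.831]
contact_force: [0.1, -0.5, 0.0]
grip_width: 0.4
finger_force: 0.0
```

```bash
python3 -m jog '[[0,0,0.3,0,0,0],[0,0,0,0,0,0]]'
```

```text
time: 6.05
tool_pos: [503.6, -390.9, 49.4]
tcp_rot: [-3.142, 0.0, 0.831]
contact_force: [0.3, -0.8, 0.3]
grip_width: 0.3
finger_force: 0.0
```

```bash
python3 - <<'E'
from h import *
o=bot.get_obs();print(o["tool_pos"],o["contact_force"])
a=bot.capture("side")[170:250,190:320,::-1];b=bot.capture("wrist")[:,:,::-1]
cv2.imwrite("pics/s3.png",np.hstack([cv2.resize(a,(400,300),interpolation=cv2.INTER_CUBIC),cv2.resize(b,(400,300))]))
E
```

```text
[ 503.60293545 -390.93145547   49.39344745] [ 0.29659809 -0.75314205  0.29195306]
```

View pics/s3.png

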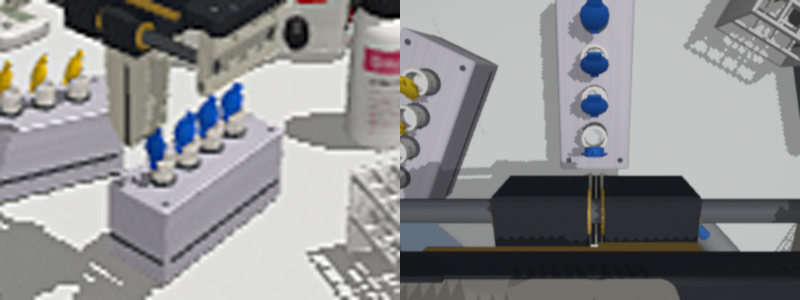

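```bash
python3 - <<'E'
from h import *
o=bot.get_obs();R0=R.from_euler("xyz",o["tcp_rot"]).as_matrix();p=o["tool_pos"]
pts=np.array([p,p-19*R0[:,2]]); 
x=[550.5,-339,-.743]
B=place(np.array([[-27,-69,50],[27,-69,50],[27,69,50],[-27,69,50],[0,-51,67.]]),x)
im=bot.capture("side")[:,:,::-1].copy();c=cam("side");
big=cv2.resize(im,None,fx=5,fy=5,interpolation=cv2.INTER_CUBIC)
q=(proj(c,np.vstack([pts,B]))+.5)*5
for i,u in enumerate(q): cv2.circle(big,tuple(np.int32(u)),4,(0,0,255) if i<2 else (0,255,0),1)
cv2.imwrite("pics/s4.png",big[800:1300,900:1600])
print((proj(cam("wrist",o),np.vstack([pts,B]))).round())
E
```

```text
[[250. 219.]
 [250. 230.]
 [205. 217.]
 [294. 217.]
 [303. -41.]
 [196. -41.]
 [249. 197.]]
```

View pics/s4.png

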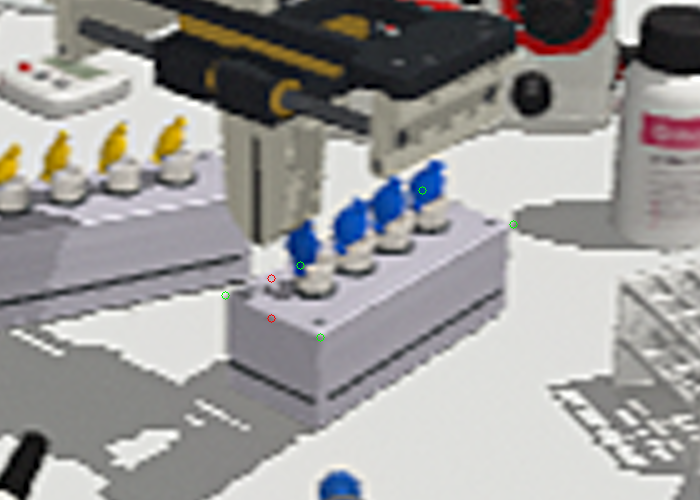

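```bash
python3 - <<'E'
from h import *
o=bot.get_obs();R0=R.from_euler("xyz",o["tcp_rot"]).as_matrix();p=o["tool_pos"]
pts=np.array([p-d*R0[:,2] for d in (0,20,40,60)])
x=[550.5,-339,-.743]
B=place(np.array([[-27,-69,50],[27,-69,50],[27,69,50],[-27,69,50],[0,-51,67.]]),x)
out=[]
for n,(u0,v0,w,h,f) in dict(scene=(210,140,100,150,4),wrist=(180,170,133,200,3)).items():
    c=cam(n,o);im=bot.capture(n)[:,:,::-1];big=cv2.resize(im,None,fx=f,fy=f,interpolation=cv2.INTER_CUBIC)
    for i,u in enumerate((proj(c,np.vstack([pts,B]))+.5)*f): cv2.circle(big,tuple(np.int32(u)),4,(0,0,255) if i<4 else (0,255,0),1)
    out.append(cv2.resize(big[v0*f:(v0+h)*f,u0*f:(u0+w)*f],(400,600)))
cv2.imwrite("pics/s5.png",np.hstack(out)); print(o["joint_positions"])
E
```

```text
[-7.80195323e-01  6.72852449e-01  1.36758814e+00 -7.12125152e-05
  1.10109664e+00 -4.01704553e-02]
```

View pics/s5.png

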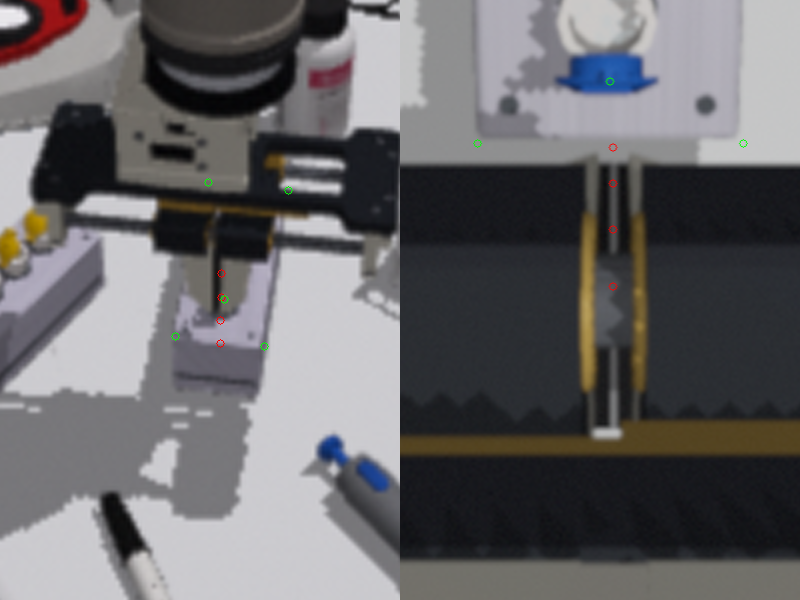

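```bash
python3 - <<'E'
from h import *
from scipy.optimize import least_squares
o=bot.get_obs();p=o["tool_pos"];R0=R.from_euler("xyz",o["tcp_rot"]).as_matrix();print(p,bot.grip_point_offset)
obs={"scene":(263.7,218),"side":(232.4,208.6)}
f=lambda X:np.concatenate([proj(cam(n),X[None])[0]-obs[n] for n in obs])
r=least_squares(f,p);print(r.x,r.fun,"tool frame off",R0.T@(r.x-p))
# shape in the wrist picture
for P in([9.5,0,0],[9.5,0,-30],[0,0,-30],[4,0,0],[-9.5,0,0]): print(P,((proj(cam("wrist",o),(p+R0@np.array(P))[None])[0]-[180,170])*3+1.5).round())
E
```

```text
[ 503.63849736 -390.94810686   49.42784366] 18.8
[ 499.28943587 -394.61998208   84.55783838] [ 0.43993368 -0.98713766 -0.68417435  0.68096234] tool frame off [ -5.64595513  -0.73241586 -35.12976359]
[9.5, 0, 0] [212. 103.]
[9.5, 0, -30] [212. 154.]
[0, 0, -30] [212. 205.]
[4, 0, 0] [213. 129.]
[-9.5, 0, 0] [213. 191.]
```

```bash
python3 - <<'E'
from h import *
from scipy.optimize import least_squares
o=bot.get_obs();p=o["tool_pos"];R0=R.from_euler("xyz",o["tcp_rot"]).as_matrix()
for nm,obs in dict(right={"scene":(303.7,208),"side":(256,195)},left={"scene":(223.7,199),"side":(193.5,170)},body={"scene":(264,202),"side":(234,183)}).items():
    f=lambda X:np.concatenate([proj(cam(n),X[None])[0]-obs[n] for n in obs])
    r=least_squares(f,p);print(nm,r.x.round(1),r.fun.round(2),"tool",(R0.T@(r.x-p)).round(1))
x=[422.2,-268.1,-1.176]
print(place(np.array([[0,y,89.] for y in(-51,-24,3,30,52)]),x).round())
Y=(place(np.array([[0,y,89.] for y in(-51,-24,3,30,52)]),x)-p)@R0;print(Y.round())
E
```

```text
right [ 543.3 -474.4  155.8] [-0.2   0.41  0.28 -0.28] tool [ -34.9   85.6 -106.3]
left [ 420.8 -355.5  155.6] [ 0.13 -0.29 -0.22  0.21] tool [ -29.7  -85.1 -106.1]
body [ 500.8 -395.4  140.5] [ 1.07 -2.31 -1.62  1.64] tool [ -5.2   1.  -91.1]
[[ 375. -288.   89.]
 [ 400. -277.   89.]
 [ 425. -267.   89.]
 [ 450. -257.   89.]
 [ 470. -248.   89.]]
[[ -10. -165.  -40.]
 [  14. -153.  -40.]
 [  39. -142.  -40.]
 [  63. -130.  -40.]
 [  83. -121.  -40.]]
```

All three cameras agree that the real fingertips end about 35 mm short of the reported TCP, at z ≈ 84.6, which explains why there was no contact. I'll continue the probe down to the block top.

```bash
python3 -m jog '[[0,0,10,0,0,0],[0,0,10,0,0,0],[0,0,8,0,0,0],[0,0,2,0,0,0],[0,0,0,0,0,0]]'; python3 - <<'E'
from h import *
o=bot.get_obs();R0=R.from_euler("xyz",o["tcp_rot"]).as_matrix();p=o["tool_pos"];print(p,o["contact_force"])
x=[550.5,-339,-.743]
B=place(np.array([[-27,-69,50],[27,-69,50],[27,69,50],[-27,69,50],[0,-51,67.]]),x)
pts=np.array([p-d*R0[:,2] for d in (35,)]); out=[]
for n,(u0,v0,w,h,f) in dict(scene=(210,150,80,120,5),side=(200,160,80,120,5)).items():
    c=cam(n,o);im=bot.capture(n)[:,:,::-1];big=cv2.resize(im,None,fx=f,fy=f,interpolation=cv2.INTER_CUBIC)
    for i,u in enumerate((proj(c,np.vstack([pts,B]))+.5)*f): cv2.circle(big,tuple(np.int32(u)),4,(0,0,255) if i<1 else (0,255,0),1)
    out.append(big[v0*f:(v0+h)*f,u0*f:(u0+w)*f])
cv2.imwrite("pics/s6.png",np.hstack(out))
E
```

```text
time: 6.8
tool_pos: [503.3, -390.6, 18.6]
tcp_rot: [-3.14, 0.0, 0.831]
contact_force: [-0.7, -0.6, 0.0]
grip_width: 0.4
finger_force: 0.0
[ 503.29747004 -390.64614549   18.58641926] [-0.67702579 -0.64608485  0.00780314]
```

View pics/s6.png

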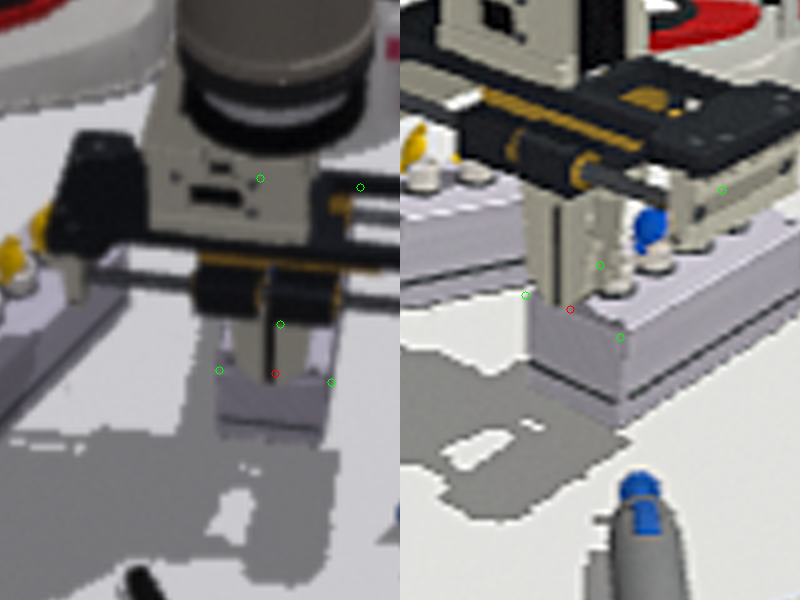

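The fingertips are now just above the block's hinge-end margin, at (268,382) in the scene crop and (555,303) in the side crop. I'll creep down from here.

```bash
python3 -m jog '[[0,0,0.5,0,0,0],[0,0,0.5,0,0,0],[0,0,0,0,0,0]]'
```

```text
time: 7.2
tool_pos: [503.7, -391.0, 18.6]
tcp_rot: [3.141, 0.0, 0.831]
contact_force: [0.7, -0.3, -0.1]
grip_width: 0.6
finger_force: 0.0
```

```bash
python3 -m jog '[[0,0,0.5,0,0,0],[0,0,0.5,0,0,0],[0,0,0,0,0,0]]'
```

```text
time: 7.5
tool_pos: [503.6, -390.9, 17.4]
tcp_rot: [-3.142, 0.0, 0.831]
contact_force: [0.2, 0.1, -0.4]
grip_width: 0.4
finger_force: 0.0
```

```bash
python3 -m jog '[[0,0,0.5,0,0,0],[0,0,0,0,0,0]]'
```

```text
time: 7.7
tool_pos: [503.6, -390.9, 16.9]
tcp_rot: [-3.142, 0.0, 0.831]
contact_force: [0.3, -0.2, 0.2]
grip_width: 0.4
finger_force: 0.0
```

```bash
python3 -m jog '[[0,0,0.5,0,0,0],[0,0,0,0,0,0]]'
```

```text
time: 7.9
tool_pos: [503.6, -390.9, 16.4]
tcp_rot: [-3.142, 0.0, 0.831]
contact_force: [0.3, 0.5, 0.8]
grip_width: 0.6
finger_force: 0.0
```

```bash
python3 -m jog '[[0,0,0.5,0,0,0],[0,0,0,0,0,0]]'|sed -n '2p;4p'
```

```text
tool_pos: [503.6, -390.9, 15.9]
contact_force: [0.3, 0.2, -0.6]
```

```bash
python3 -m jog '[[0,0,0.5,0,0,0],[0,0,0,0,0,0]]'|sed -n '2p;4p'
```

```text
tool_pos: [503.6, -390.9, 15.4]
contact_force: [0.3, 0.5, -0.1]
```

```bash
python3 -m jog '[[0,0,0.4,0,0,0],[0,0,0,0,0,0]]'|sed -n '2p;4p'
```

```text
tool_pos: [503.6, -390.9, 15.0]
contact_force: [0.3, -0.3, -0.3]
```

```bash
python3 -m jog '[[0,0,0.4,0,0,0],[0,0,0,0,0,0]]'|sed -n '2p;4p'
```

```text
tool_pos: [503.6, -390.9, 14.6]
contact_force: [0.3, 0.2, -1.2]
```

```bash
python3 -m jog '[[0,0,0.4,0,0,0],[0,0,0,0,0,0]]'|sed -n '2p;4p'
```

```text
tool_pos: [503.6, -390.9, 14.2]
contact_force: [-0.8, 0.5, 0.3]
```

```bash
python3 -m jog '[[0,0,0.4,0,0,0],[0,0,0,0,0,0]]'|sed -n '2p;4p'
```

```text
tool_pos: [503.6, -390.9, 13.8]
contact_force: [0.2, -0.4, -0.1]
```

```bash
python3 -m jog '[[0,0,-4,0,0,0],[3,0,0,0,0,0],[0,0,2,0,0,0],[0,0,1,0,0,0],[0,0,0,0,0,0]]'|sed -n '1,2p;4p'
```

```text
time: 9.6
tool_pos: [505.5, -388.5, 14.5]
contact_force: [0.6, 1.1, 0.5]
```

```bash
python3 -m jog '[[0,0,0.5,0,0,0],[0,0,0,0,0,0]]'|sed -n '2p;4p'
```

```text
tool_pos: [505.6, -388.7, 14.2]
contact_force: [0.1, 1.1, -0.1]
```

```bash
python3 -m jog '[[0,0,0.5,0,0,0],[0,0,0,0,0,0]]'|sed -n '2p;4p'
```

```text
tool_pos: [505.6, -388.7, 13.8]
contact_force: [-0.9, -0.2, -0.3]
```

```bash
python3 -m jog '[[0,0,0.4,0,0,0],[0,0,0,0,0,0]]'|sed -n '2p;4p'
```

```text
tool_pos: [505.6, -388.7, 13.4]
contact_force: [-0.1, -0.2, 0.5]
```

```bash
python3 -m jog '[[0,0,0.4,0,0,0],[0,0,0,0,0,0]]'|sed -n '2p;4p'
```

```text
tool_pos: [505.6, -388.7, 13.0]
contact_force: [-0.4, 0.4, 0.1]
```

```bash
python3 -m jog '[[0,0,0.4,0,0,0],[0,0,0,0,0,0]]'|sed -n '2p;4p'
```

```text
tool_pos: [505.6, -388.7, 12.6]
contact_force: [0.7, -0.6, -0.3]
```

```bash
python3 -m jog '[[0,0,0.4,0,0,0],[0,0,0,0,0,0]]'|sed -n '1,2p;4p'
```

```text
time: 10.8
tool_pos: [505.7, -388.8, 12.3]
contact_force: [0.4, 0.3, 1.1]
```

```bash
python3 -m jog '[[0,0,0.3,0,0,0],[0,0,0,0,0,0]]'|sed -n '2p;4p'
```

```text
tool_pos: [505.7, -388.8, 12.3]
contact_force: [-2.0, 0.8, 2.9]
```

```bash
python3 -m jog '[[0,0,0.3,0,0,0],[0,0,0,0,0,0]]'|sed -n '1,2p;4p'
```

```text
time: 11.2
tool_pos: [505.7, -388.8, 12.2]
contact_force: [-1.2, 1.7, 5.5]
```

Contact is at a commanded TCP z of 12.25, so the tip offset is 37.75 mm. I raise 18.1 mm (tip ≈ 67.5) and stroke over cap 1 first.

```bash
python3 -m jog '[[0,0,-12,0,0,0],[0,0,-6.1,0,0,0],[0,0,0,0,0,0],[0,0,0,0,0,0]]'|sed -n '2p;4p'; python3 -m jog '[[4,0,0,0,0,0],[4,0,0,0,0,0],[4,0,0,0,0,0],[4,0,0,0,0,0],[4,0,0,0,0,0],[4,0,0,0,0,0],[4,0,0,0,0,0],[3,0,0,0,0,0],[0,0,0,0,0,0]]'|sed -n '2p;4p'
python3 - <<'E'
from h import *
o=bot.get_obs();print(o["tool_pos"],o["contact_force"],o["time"])
a=bot.capture("side")[160:250,210:310,::-1];b=bot.capture("wrist")[:250,150:400,::-1]
cv2.imwrite("pics/s7.png",np.hstack([cv2.resize(a,(400,360),interpolation=cv2.INTER_CUBIC),cv2.resize(b,(360,360),interpolation=cv2.INTER_CUBIC)]))
E
```

```text
tool_pos: [505.7, -388.8, 30.0]
contact_force: [0.4, -0.0, 0.3]
tool_pos: [526.9, -365.3, 29.7]
contact_force: [-0.1, -0.6, 0.7]
[ 526.85071495 -365.34521587   29.65036421] [-0.09903054 -0.62547359  0.72312523] 12.5
```

View pics/s7.png

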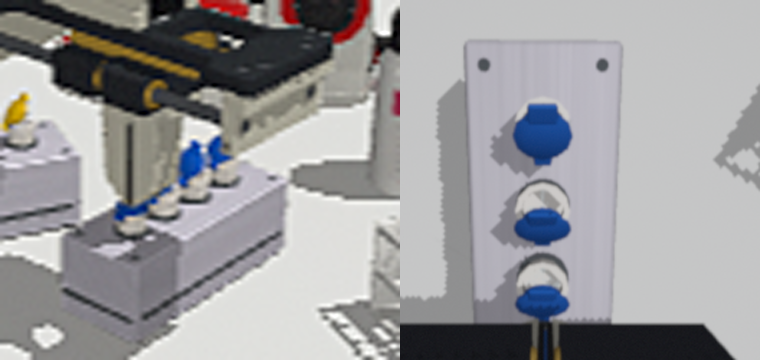

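Cap 1 is folded flat under the tips at (130,212), and caps 2–4 still stand open. I'll continue the stroke.

```bash
python3 -m jog '[[4,0,0,0,0,0],[4,0,0,0,0,0],[4,0,0,0,0,0],[4,0,0,0,0,0],[4,0,0,0,0,0],[4,0,0,0,0,0],[4,0,0,0,0,0],[0,0,0,0,0,0]]'|sed -n '2p;4p'
python3 -m jog '[[4,0,0,0,0,0],[4,0,0,0,0,0],[4,0,0,0,0,0],[4,0,0,0,0,0],[4,0,0,0,0,0],[4,0,0,0,0,0],[3,0,0,0,0,0],[0,0,0,0,0,0]]'|sed -n '2p;4p'
python3 -m jog '[[4,0,0,0,0,0],[4,0,0,0,0,0],[4,0,0,0,0,0],[4,0,0,0,0,0],[4,0,0,0,0,0],[4,0,0,0,0,0],[4,0,0,0,0,0],[4,0,0,0,0,0],[3,0,0,0,0,0],[0,0,0,0,0,0],[0,0,0,0,0,0],[0,0,0,0,0,0]]'
```

```text
tool_pos: [545.6, -344.8, 29.7]
contact_force: [-1.1, -0.1, 0.1]
tool_pos: [563.8, -324.9, 29.7]
contact_force: [-0.3, 0.6, 0.7]
time: 15.4
tool_pos: [587.1, -299.5, 29.7]
tcp_rot: [-3.142, 0.0, 0.831]
contact_force: [-0.8, 0.3, -0.4]
grip_width: 0.7
finger_force: 0.0
```

```bash
python3 -m jog '[[0,0,-5,0,0,0],[0,0,-20,0,0,0],[0,0,-30,0,0,0],[0,0,-40,0,0,0],[0,0,-40,0,0,0],[0,0,-40,0,0,0],[-40,0,0,0,0,0],[-40,0,0,0,0,0],[-40,0,0,0,0,0],[0,0,0,0,0,0],[0,0,0,0,0,0]]'
python3 - <<'E'
from h import *
o=bot.get_obs()
a=bot.capture("side")[160:250,180:300,::-1];b=bot.capture("wrist")[:250,60:350,::-1]
cv2.imwrite("pics/s8.png",np.hstack([cv2.resize(a,(400,300),interpolation=cv2.INTER_CUBIC),cv2.resize(b,(400,345),interpolation=cv2.INTER_CUBIC)[:300]]))
E
```

```text
time: 16.5
tool_pos: [505.7, -388.6, 205.2]
tcp_rot: [3.141, -0.0, 0.829]
contact_force: [-0.5, 0.6, 0.3]
grip_width: 0.6
finger_force: 0.0
```

View pics/s8.png

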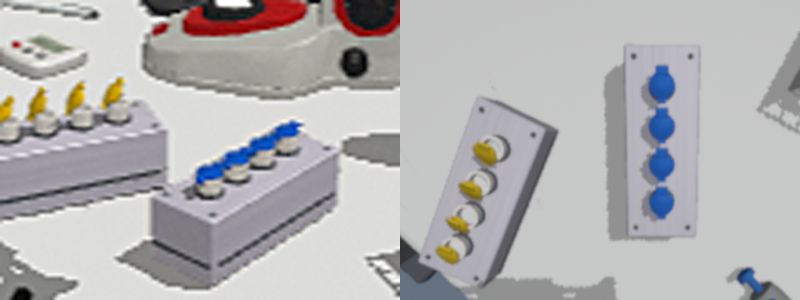

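All four blue caps lie flat in both views, the yellow caps stand open, and the arm is clear.

```bash
python3 -c "
from plant import bot
print(bot.close_job())"
```

```text
the job is handed in; nothing more can be done
None
```

All four blue caps were shut in order in one stroke, the last pictures show them flat with the yellow caps still open and the arm clear, and the job is handed in (`close_job()` gave no verdict).

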